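Kickstand out, then hold the microscope screen upright

TASK

With the microscope's camera screen still in its charging dock, flip the kickstand on its back down over centre until it snaps against its stop. Then lift the screen out, stand it in the middle of the black rubber mat on its lower rear edge and the kickstand's foot, square to the mat and still facing the robot's side, without disturbing the other things on the bench. Finish while holding it: keep gripping the screen upright, both edge and foot down on the mat, so that it cannot tip while I plug in the camera lead; do not let go.

Things in the scene. Friction and masses are not known exactly. Their poses are not given: they have to be found in the camera images.
- screen: loose camera screen, lavender case with blue corners, 22 mm thick (its x), 210 mm wide (y), 172 mm tall (z), 0.45 to 0.7 kg. Origin: centre of its underside; -x is the lit display, +x the back with the kickstand. Starts upright in the dock's slot, display to the robot's side, free to rock a few degrees. Best gripped across its thickness at the middle of the top edge
- screen_top (a point): middle of the screen's top edge, at (0, 0, 172) mm in the screen's frame
- screen_edge (a point): middle of the lower rear edge of the screen, at (11, 0, 0) mm in its frame: the edge it stands on when leaning back on the kickstand
- kickstand_hub (a point): pivot of the kickstand, in a dark steel bracket (27 mm wide plus the toggle spring on its +y side, standing 26 mm off the back), at (31, 0, 87) mm in the screen's frame; the pivot axis is the screen's y
- kickstand_tip (a point): axis of the kickstand's orange foot: roller 12 mm in diameter, 24 mm long along the screen's y, on a steel leg 12 mm wide, 6 mm thick, 85 mm from the pivot. Folded, the leg stands straight up 20 mm behind the case's back with the foot level with its top edge, free at both ends: it can be pinched from above across its ends
- kickstand (a joint): kickstand angle: 0 folded up along the back, growing as the foot swings out and down; stop at 2.443 rad (pointing down and out). A toggle spring (about 0.2 N m, 2.3 N at the foot) holds it folded; past the dead centre at 1.2 rad it snaps to the stop and keeps it there. Standing on it the screen leans back 0.21 rad, the foot's axis 78 mm behind the lower rear edge
- dock: fixed grey charging dock, base 100 mm (its x) x 250 mm (its y) x 12 mm, with a slot along y, 25 mm wide and 234 mm long, between two walls 12 mm thick; slot floor 12 mm and walls' top 48 mm above the bench. Origin: middle of its underside on the bench; +x is the side of the kickstand
- mat: fixed black rubber mat on the bench, 200 mm (its x) x 280 mm (its y), 3 mm thick. Origin: middle of its underside; its x points away from the robot's side, the way the back of the screen is to face
- dropper_bottle: bystander: amber dropper bottle, 34 mm diameter, about 75 mm tall, between dock and mat; origin at its underside
- slide_box: bystander: blue slide box 85 x 60 x 34 mm, between and beyond dock and mat; origin at its underside
- beaker: bystander: glass beaker, 68 mm diameter, 90 mm tall, at the back; origin at its underside
- petri_dishes: bystander: stack of petri dishes, 90 mm diameter, 60 mm tall, at the back; origin at its underside
- specimen_jar: bystander: green glass jar with black lid, 64 mm diameter, 85 mm tall, at the back; origin at its underside
- mouse: bystander: black computer mouse, about 75 x 60 x 33 mm, at the left; origin at its underside
- lens_cleaner: bystander: white spray bottle with green band, 42 mm diameter, 117 mm tall, at the right; origin at its underside

How it is judged (in metres and radians):
On the way, in this order (a step that is already met when the one before it is completed fails the run):
1. the kickstand is snapped down to its stop (beyond 2.35 rad) while the screen still stands in the dock (value of joint kickstand above 2.35 rad and z of screen in the frame of dock below 0.025 m and horizontal distance between screen and dock below 0.03 m), for 0.2 s.
2. the screen is lifted clear of the dock in the fingers (height (world z) of screen above 0.05 m and contact force between the fingers and screen above 2 N and value of joint kickstand above 2.25 rad), for 0.1 s.
At the end, for the whole second after the job is handed in: Still gripped (over 3 N) and at rest, the screen stands on its lower rear edge and the kickstand's foot (each within 4 mm of the mat, kickstand beyond 2.3 rad), leaning back 7 to 17 degrees, back away from the robot's side, square within 0.2 rad, on the mat and within 35 mm of its middle lengthwise (value of joint kickstand above 2.3 rad and z of screen_edge in the frame of mat below 0.007 m and z of kickstand_tip in the frame of mat below 0.013 m and angle between screen's own z axis and vertical between 0.12 and 0.3 rad and angle between the y axis of screen and the y axis of mat, either way round below 0.2 rad and x of screen_edge in the frame of mat between -0.075 and 0.025 m and y of screen_edge in the frame of mat between -0.035 and 0.035 m and x of kickstand_tip in the frame of mat between 0 and 0.098 m and contact force between screen and mat above 0.3 N and contact force between the fingers and screen above 3 N and linear speed of screen below 0.02 m/s); the arm keeps its last pose, push and grip.
It fails at once if a bystander is pushed more than 30 mm (distance of any of dropper_bottle, slide_box, beaker, petri_dishes, specimen_jar, mouse, lens_cleaner from where it was at the start of the episode above 0.03 m).
It fails at once if the screen is tipped more than 45 degrees (angle between screen's own z axis and vertical above 0.785 rad).
It also fails if it takes over 51 s, if anything falls off the work surface, if the arm or the gripper's body presses on something with over 40 N, if the wrist force passes 120 N, or if a joint passes its speed limit or range.

ROBOT

A 6-joint arm with a two-finger parallel gripper is mounted at the origin on the work surface. World frame = base frame: x ahead of the robot, y to its left, z up, the work surface at z = 0. Lengths are in mm, angles in rad, forces in N, time in s.
With the tool pointing down it reaches from about 400 to 925 mm from the base axis. Payload 12.5 kg.
Tool frame: the origin (TCP) lies at the very end of the fingers, on their centre line; the grasp point (between the pads) lies 19 mm behind it; z points along the fingers, y is the line along which they close (so a half turn about z gives the same grasp; the last joint's range is limited). The gripper opens to 95 mm and grips with 3 to 60 N. Pads are 20 mm wide; open, the fingers measure 119 mm over their backs; the gripper's body (75 mm by 180 mm) begins 59 mm behind the grasp point.
Start: joints at [-1.241, 0.491, 1.559, -0, 1.092, -0.106], TCP at [263.859, -566.591, 214.661] pointing down, gripper open.
Joint ranges: [-3.1, 3.1], [-0.84, 2.19], [0.05, 2.79], [-1.13, 4.28], [0.06, 2.93], [-2.69, 2.69]. Speed limits (rad/s): [2.22, 2.22, 2.79, 3.14, 3.14, 3.14].

INTERFACE

Orientations are given as [roll, pitch, yaw] about the fixed x, y, z axes, in that order (R = Rz(yaw) Ry(pitch) Rx(roll)).
In Python, from cell import state, read_camera, camera_info, job_done gives the robot as it stands.
- The arm moves only by the shell command python3 -m handwheel 'ROWS'. ROWS is a JSON list of rows, 1 to 5 of them, each of 5 numbers: dx, dy, dz in mm, then a turn about the tool's z in rad, then the opening from 0.0 (shut) to 1.0 (fully open); each row is the pose to reach, as a shift and turn from the pose commanded when the command began, along the tool's axes at that moment; what a row does not reach only later rows make up. A row lasts 1/12 s, in which the tool goes at most 41.7 mm and 0.125 rad, less where a joint would pass 70% of its speed; a pose out of reach is approached as far as the arm can. The fingers move at their own pace and stop on an object; the grip force is fixed at half the most. Time passes only in rows, so rows that do not move let the fingers close. It prints the time, the measured TCP pose, the force, the opening and the grip force at its end.
- state(): the state, without advancing time (a new reading comes with each control period).
- read_camera(name): name is "scene" or "side" or "wrist"; returns (picture, depth): 420x560x3 uint8, red, green, blue; 420x560 float32, mm along the optical axis (not along the pixel's ray), 0 where there is no reading.
- camera_info(name): a dict with "vertical_fov" (degrees; the focal length in pixels is half the picture's height over the tangent of half this angle, whatever the lens; pixels are square), "cx", "cy" (the principal point, pixels), "origin" and "attitude" of the camera in the world. Camera axes: x right, y down, z forward; pixel columns grow to the right and rows downward; lengths in mm; the calibration is good to about 2 mm. A picture is of the moment at which its call begins: read the wrist's pose just before it. camera_info takes no time and is no camera call; for the wrist camera it gives the pose at the moment of the call.
- job_done(): hands the job in; it is judged then, once.
The state is a dict: "t": time; "joints": joint angles; "qvel": joint speeds; "tau": joint torques, N m; "eef_pos": TCP position; "tcp_rot": TCP orientation; "ft_force": force on the tool from outside, world axes, zero at the start; "moment": the same for the moment, N m; "opening": opening from 0.0 (shut) to 1.0 (fully open); "grip_force": force on a finger pad.
Only numpy, scipy, OpenCV 4.12 (cv2) and the standard library are available. Lean on these libraries where they do the work, as an engineer would, in place of code of your own. Each camera call takes 0.05 s, during which the arm holds its last target. There are 200 camera calls.

## Working session

There is one attempt and no reset: what is moved stays moved. The work goes in short steps, Python scripts to look and compute and a shell command to move; the robot and the scene stay as the last step left them, time stands still between calls to the robot, and variables do not carry over. Pictures are saved under pics/ and viewed, at most 10 in all, crops included, and the job is handed in when it is done.

```bash
ls; mkdir -p pics; cat > h.py <<'E'
import numpy as np,cv2
from cell import state, read_camera, camera_info, job_done
from scipy.spatial.transform import Rotation as R
def info(n):
    c=camera_info(n); return c
def pts(n,d,c):
    f=210/np.tan(np.radians(c["vertical_fov"])/2)
    v,u=np.mgrid[0:420,0:560]
    P=np.stack([(u-c["cx"])/f*d,(v-c["cy"])/f*d,d],-1)
    M=np.array(c["attitude"]);
    M=M if M.shape==(3,3) else R.from_euler('xyz',M).as_matrix()
    return P@M.T+np.array(c["origin"])
E
python3 - <<'E'
from h import *
print(state())
for n in ("scene","side","wrist"):
    c=info(n);print(n,c)
    p,d=read_camera(n);np.savez(f"pics/{n}0.npz",p=p,X=pts(n,d,c),d=d)
    cv2.imwrite(f"pics/{n}0.png",p[...,::-1])
a=cv2.imread("pics/scene0.png");b=cv2.imread("pics/side0.png")
cv2.imwrite("pics/both0.png",cv2.resize(np.vstack([a,b]),(400,600)))
E
```

```text
pics
{'t': 0.0, 'joints': array([-1.24060043e+00,  4.91541433e-01,  1.55940489e+00, -1.96023617e-05,
        1.09166649e+00, -1.05596013e-01]), 'qvel': array([-0.00032621, -0.00225128,  0.00157963,  0.0016987 ,  0.00035286,
        0.00153413]), 'tau': array([-6.22656007e-04, -6.12651515e+01, -2.58184361e+01,  6.92416937e-02,
        4.81639104e-02, -9.29601219e-05]), 'eef_pos': array([ 263.77915803, -566.3731547 ,  214.08834599]), 'tcp_rot': array([-3.14057635e+00, -9.02351712e-05,  4.35800909e-01]), 'ft_force': array([-0.17387547,  0.58414078,  0.03215219]), 'moment': array([-0.00170793,  0.03055673, -0.01582383]), 'grip_force': 0.0, 'opening': 0.9996303624370534}
scene {'vertical_fov': 54.37374029230227, 'cx': 282.7645855945774, 'cy': 208.45586684316396, 'origin': array([1345.98765877, -538.87697481,  974.99726799]), 'attitude': array([-2.30915535,  0.01850609,  0.97365167])}
side {'vertical_fov': 45.22668823845193, 'cx': 270.70082705209364, 'cy': 214.209570387323, 'origin': array([-246.17564139,  803.66745822, 1220.79792616]), 'attitude': array([-2.32345403,  0.01732234, -2.38816903])}
wrist {'vertical_fov': 66.1554514763288, 'cx': 281.7162621516935, 'cy': 210.78332076986104, 'origin': array([ 329.71013496, -536.06902302,  384.45699324]), 'attitude': array([ 2.87688163e+00,  1.82228332e-03, -1.13499758e+00])}
```

View pics/scene0.png

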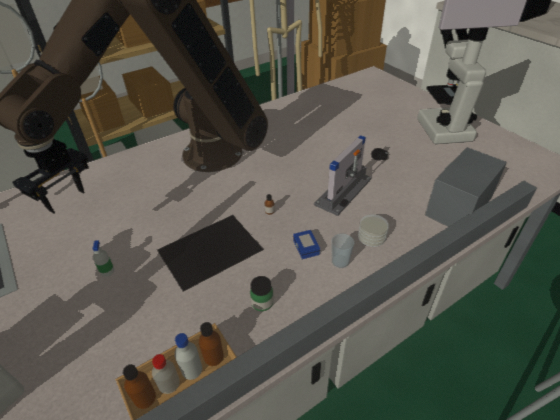

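View pics/side0.png

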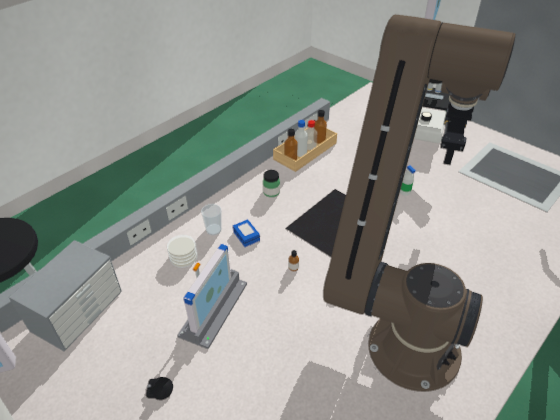

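The scene view shows the screen in its dock at about (345,180), the orange foot at (357,152), and the mat at (210,250). The side view shows the foot at (196,266), the screen's blue corners at (224,250) and (190,297), and the mat at (340,220). Next I measure.

```bash
python3 - <<'E'
from h import *
for n in ("scene","side"):
    z=np.load(f"pics/{n}0.npz");p,X=z["p"],z["X"];h=cv2.cvtColor(p,cv2.COLOR_RGB2HSV)
    H,S,V=[h[...,i].astype(int) for i in range(3)]
    ok=(z["d"]>0)
    # mat
    m=((abs(X[...,2]-3)<12)&(V<60)&ok&(X[...,0]>350)).astype(np.uint8)
    k,l,st,ce=cv2.connectedComponentsWithStats(cv2.morphologyEx(m,cv2.MORPH_OPEN,np.ones((3,3))))
    i=1+np.argmax(st[1:,4]);print(n,"mat",st[i],cv2.minAreaRect(X[l==i][:,:2].astype(np.float32)),X[l==i][:,2].mean())
    dk=ok&(X[...,0]>350)&(X[...,1]>0)
    def comps(mask,name,mn=6):
        k,l,st,ce=cv2.connectedComponentsWithStats(mask.astype(np.uint8))
        for i in range(1,k):
            if st[i,4]>=mn:
                q=X[l==i];print(n,name,st[i,:],ce[i].round(1),np.median(q,0).round(1),q.min(0).round(),q.max(0).round())
    comps(dk&(H<18)&(S>150)&(V>100)&(X[...,2]>100)&(X[...,2]<250),"orange",4)
    comps(dk&(H>105)&(H<125)&(S>170)&(V>70)&(X[...,2]>5),"blue")
    # everything above the bench
    ob=ok&(X[...,2]>15)&(X[...,2]<260)&(X[...,0]>300)&(X[...,0]<1000)&(abs(X[...,1])<600)
    comps(ob,"obj",40)
    # screen points
    if True:
        s=dk&(X[...,2]>150)&(X[...,2]<230)&(X[...,0]>300)&(X[...,0]<1000)
        q=X[s];print(n,"hi",len(q),np.median(q,0))
E
```

```text
scene mat [ 159  216  102   74 3994] ((476.8149108886719, -251.18763732910156), (204.7168426513672, 281.6874084472656), 1.2538800239562988) 3.404462084367393
scene orange [354 150   5   5  14] [356.  152.1] [533.7 289.9 188.9] [530. 283. 185.] [539. 305. 192.]
scene blue [331 166   4   4  12] [332.5 167.5] [539.  187.7 173.8] [531. 185. 169.] [548. 190. 180.]
scene obj [ 319  135   47   75 1787] [344.2 174. ] [526.8 256.3 104.1] [458. 154.  15.] [579. 406. 192.]
scene obj [371 148  17  10 130] [379.  152.8] [423.6 535.7  25.4] [389. 510.  15.] [451. 575.  36.]
scene obj [  124   155   386   265 18600] [318.  306.9] [ 907.9 -187.1   89.2] [ 715. -600.   15.] [942. 600. 166.]
scene obj [264 194  10  18 138] [268.5 203.7] [444.5  -5.9  46.4] [421. -20.  15.] [456.  13.  77.]
scene obj [358 214  30  31 713] [372.8 228.6] [742.8 195.3  58.6] [686. 161.  15.] [777. 253.  66.]
scene obj [293 230  27  27 478] [305.8 242.7] [654.   -1.9  34. ] [598. -37.  15.] [696.  43.  39.]
scene obj [331 234  23  32 610] [341.2 248.6] [755.5  53.9  63.9] [719.  21.  15.] [788.  90.  93.]
scene obj [ 92 24
[... 1197 characters left out ...]
  61.9] [ 707. -247.   15.] [ 770. -185.   91.]
side obj [201 204  21  29 488] [211.6 217.6] [747.4  61.   64.7] [718.  23.  15.] [790.  92.  99.]
side obj [232 219  28  26 426] [245.6 231.6] [641.4  10.1  32.8] [598. -37.  15.] [698.  45.  46.]
side obj [167 235  30  31 710] [181.5 249.4] [718.5 216.7  57.7] [683. 163.  15.] [780. 255.  68.]
side obj [ 181  244   58  100 2952] [208.2 293.7] [486.1 303.5 106.8] [439. 155.  15.] [549. 408. 193.]
side obj [288 250  11  20 165] [293.1 260.1] [431.6   8.8  45.6] [419. -14.  15.] [453.  22.  79.]
side obj [146 377  27  22 447] [158.5 387.3] [412.5 549.8  25.4] [385. 514.  15.] [453. 583.  39.]
side hi 4781 [770.62419388 542.16959652 160.6146626 ]
```

```bash
cat >> h.py <<'E'
def go(x,y,z,yaw=None):
    s=state();M=R.from_euler('xyz',s["tcp_rot"]).as_matrix()
    d=M.T@(np.array([x,y,z])-s["eef_pos"])
    t=0 if yaw is None else -(yaw-s["tcp_rot"][2])
    print("t %.2f"%s["t"],"delta tool",d.round(1),"n",round(np.linalg.norm(d)/41.7,1),"turn %.3f"%t)
E
M='[[155,-120,-48,0,1],[155,-120,-48,0,1],[155,-120,-48,0,1],[155,-120,-48,0,1],[155,-120,-48,0,1]]'
python3 -m handwheel '[[31,-24,-10,0,1],[62,-48,-20,0,1],[93,-72,-29,0,1],[124,-96,-39,0,1],[155,-120,-48,0,1]]'
python3 -m handwheel '[[31,-24,-10,0,1],[62,-48,-20,0,1],[93,-72,-29,0,1],[124,-96,-39,0,1],[155,-120,-48,0,1]]'
python3 -c "
from h import *
go(525,295,310,.355)"
```

```text
t: 0.57
eef_pos: [354.1, -390.6, 263.0]
tcp_rot: [-3.141, 0.0, 0.435]
ft_force: [1.2, -0.2, 0.5]
opening: 0.999
grip_force: 0.0
t: 0.98
eef_pos: [444.0, -216.3, 311.2]
tcp_rot: [3.141, -0.0, 0.436]
ft_force: [0.5, -0.5, -1.0]
opening: 1.004
grip_force: 0.0
t 0.98 delta tool [ 289.2 -429.4    1.2] n 12.4 turn 0.081
```

```bash

python3 -m handwheel '[[22,-33,0,0,1],[44,-66,0,0,1],[66,-99,0,0,1],[88,-132,0,0.04,1],[110,-165,0,0.08,1]]'
python3 -m handwheel '[[22,-33,0,0,1],[44,-66,0,0,1],[66,-99,0,0,1],[88,-132,0,0,1],[110,-165,0,0,1]]'
python3 -c "
from h import *
go(525,295,310,.355)"
```

```text
t: 1.4
eef_pos: [473.4, -20.2, 310.7]
tcp_rot: [3.141, -0.0, 0.354]
ft_force: [1.5, -0.6, 0.7]
opening: 0.999
grip_force: 0.0
t: 1.82
eef_pos: [519.2, 172.9, 310.6]
tcp_rot: [3.141, 0.0, 0.356]
ft_force: [1.3, -1.0, 0.2]
opening: 0.997
grip_force: 0.0
t 1.82 delta tool [  48.  -112.4    0.6] n 2.9 turn 0.001
```

```bash

python3 -m handwheel '[[16,-37,0,0,1],[32,-74,0,0,1],[48,-112,0,0,1],[48,-112,0,0,1],[48,-112,0,0,1]]'
python3 - <<'E'
from h import *
n="wrist";c=info(n);print(c["origin"],state()["eef_pos"])
p,d=read_camera(n);X=pts(n,d,c);np.savez("pics/wrist1.npz",p=p,X=X,d=d)
cv2.imwrite("pics/wrist1.png",p[...,::-1])
h=cv2.cvtColor(p,cv2.COLOR_RGB2HSV);H,S,V=[h[...,i].astype(int) for i in range(3)]
def comps(mask,name,mn=30):
    k,l,st,ce=cv2.connectedComponentsWithStats(mask.astype(np.uint8))
    for i in range(1,k):
        if st[i,4]>=mn:
            q=X[l==i];print(name,st[i],ce[i].round(1),np.median(q,0).round(1),cv2.minAreaRect(q[:,:2].astype(np.float32)))
comps((H<18)&(S>150)&(V>100),"orange")
comps((H>105)&(H<125)&(S>170)&(V>70),"blue")
comps((d>0)&(X[...,2]>176)&(X[...,2]<190)&(X[...,0]>400)&(d<400),"top")
E
```

```text
t: 2.23
eef_pos: [524.7, 294.3, 309.7]
tcp_rot: [3.141, 0.001, 0.359]
ft_force: [-0.4, 0.1, -0.2]
opening: 0.998
grip_force: 0.0
[592.95722349 319.63072089 479.9774739 ] [524.70221525 294.26676546 309.74692186]
orange [268 191  26  12 308] [280.4 196.5] [531. 298. 189.] ((550.4337158203125, 307.7708435058594), (86.52285766601562, 24.032527923583984), 27.075321197509766)
blue [462 132  45  46 142] [483.6 155.1] [652.9  34.3  15.8] ((652.9884643554688, 34.63633728027344), (2.5421674251556396, 78.30345153808594), 74.34827423095703)
blue [ 470  132   75   72 1624] [505.7 166.6] [647.2  13.1  33.8] ((643.5385131835938, 143.39950561523438), (95.18021392822266, 354.12481689453125), 0.9701918959617615)
blue [173 210  27  27 532] [184.7 222.8] [473.2 374.6 184.2] ((527.94482421875, 355.76019287109375), (27.818708419799805, 146.1297607421875), 71.71609497070312)
blue [363 213  25  27 519] [375.5 225.6] [535.9 201.2 184.1] ((565.5745239257812, 250.75747680664062), (145.69578552246094, 27.314815521240234), 57.699703216552734)
top [268 190  26  13 269] [280.3 195.8] [531.7 298.1 188.6] ((530.752197265625, 297.7434387207031), (11.237958908081055, 23.370594024658203), 20.38873291015625)
top [ 171  212  218   28 5055] [279.3 225.8] [502.4 288.3 184.1] ((501.3818664550781, 287.4891052246094), (23.43767738342285, 209.9861297607422), 19.61536979675293)
```

View pics/wrist1.png

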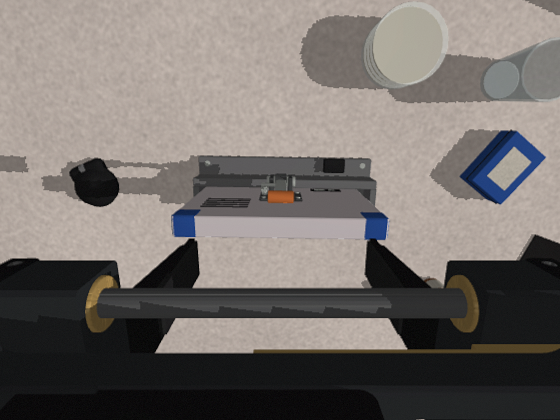

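The wrist view shows the roller at (280,196), with the foot at world (531,298,183). The screen's top edge centre is at (501,287,184), yaw 0.342. I go down to pinch the roller ends.

```bash
python3 -c "
from h import *
go(531,298,172,.343)"
python3 -m handwheel '[[4,0,30,0.015,1],[7,-1,65,0.015,1],[7,-1,100,0.015,1],[7,-1,137,0.015,1],[7,-1,137,0.015,1]]'
python3 -m handwheel '[[0,0,0,0,0],[0,0,0,0,0],[0,0,0,0,0],[0,0,0,0,0],[0,0,0,0,0]]'
python3 -m handwheel '[[0,0,0,0,0],[0,0,0,0,0],[0,0,0,0,0],[0,0,0,0,0],[0,0,0,0,0]]'
python3 -c "
from h import *
print(state()['eef_pos'])"
```

```text
t 2.28 delta tool [  7.7  -2.7 138. ] n 3.3 turn 0.014
t: 2.7
eef_pos: [529.1, 293.2, 167.7]
tcp_rot: [3.141, 0.01, 0.339]
ft_force: [-0.4, -0.4, -1.1]
opening: 1.001
grip_force: 0.0
t: 3.12
eef_pos: [531.9, 296.0, 175.2]
tcp_rot: [-3.142, -0.002, 0.341]
ft_force: [0.4, 0.7, 0.8]
opening: 0.706
grip_force: 0.0
t: 3.53
eef_pos: [531.4, 295.9, 173.6]
tcp_rot: [3.141, 0.0, 0.341]
ft_force: [0.5, 0.1, -0.4]
opening: 0.353
grip_force: 0.0
[531.4498692  295.92556981 173.56692515]
```

```bash

python3 -m handwheel '[[0,-2,0,0,0],[0,-2,0,0,0],[0,-2,0,0,0],[0,-2,0,0,0],[0,-2,0,0,0]]'
python3 -m handwheel '[[0,0,0,0,0],[0,0,0,0,0],[0,0,0,0,0]]'
```

```text
t: 3.95
eef_pos: [530.7, 298.0, 173.6]
tcp_rot: [-3.141, 0.0, 0.341]
ft_force: [-1.2, 3.0, -0.5]
opening: 0.249
grip_force: 30.0
t: 4.2
eef_pos: [530.7, 297.9, 173.5]
tcp_rot: [-3.141, 0.0, 0.341]
ft_force: [-0.4, 2.2, -0.5]
opening: 0.25
grip_force: 30.0
```

```bash

python3 -m handwheel '[[12.7,0,1,0,0],[25.1,0,3.8,0,0],[37,0,8.5,0,0],[48,0,14.8,0,0],[57.9,0,22.8,0,0]]'
python3 -m handwheel '[[0,0,0,0,0],[0,0,0,0,0]]'
python3 - <<'E'
from h import *
p,d=read_camera("side");a=p[200:360,130:290];q,d=read_camera("wrist")
cv2.imwrite("pics/s2.png",np.hstack([cv2.resize(a,(420,420)),q[:, 90:470]])[...,::-1])
E
```

```text
t: 4.62
eef_pos: [587.5, 318.0, 152.8]
tcp_rot: [-3.141, -0.005, 0.341]
ft_force: [2.4, 2.3, 12.0]
opening: 0.249
grip_force: 30.0
t: 4.78
eef_pos: [587.4, 318.0, 152.2]
tcp_rot: [-3.141, -0.005, 0.341]
ft_force: [2.3, 4.3, 10.1]
opening: 0.247
grip_force: 30.0
```

View pics/s2.png

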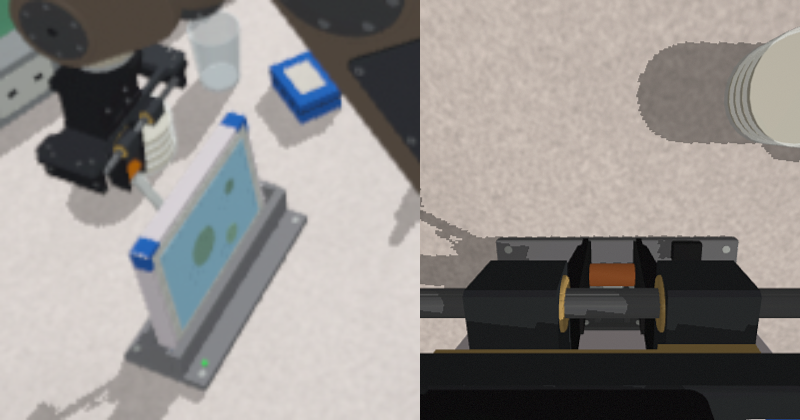

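The roller is held between the fingers at about (612,274) in the composite, the leg is swung out, and the screen is still in the dock. I continue the arc.

```bash

python3 -m handwheel '[[8.7,0,9.4,0,0],[15.8,0,20,0,0],[21.3,0,31.4,0,0],[25,0,43.6,0,0],[27,0,56,0,0]]'
python3 -m handwheel '[[0,0,6,0,0],[0,0,12,0,0],[0,0,12,0,0.6],[0,0,12,0,0.6],[0,0,12,0,0.6]]'
python3 -m handwheel '[[0,0,0,0,0.6],[0,0,0,0,0.6],[0,0,0,0,0.6]]'
python3 - <<'E'
from h import *
p,d=read_camera("side");a=p[200:360,130:290];q,d=read_camera("wrist")
cv2.imwrite("pics/s3.png",np.hstack([cv2.resize(a,(420,420)),q[:, 90:470]])[...,::-1])
E
```

```text
t: 5.3
eef_pos: [611.5, 326.5, 94.6]
tcp_rot: [-3.141, -0.001, 0.341]
ft_force: [0.8, 2.5, 2.1]
opening: 0.249
grip_force: 30.0
t: 5.72
eef_pos: [610.6, 325.8, 82.9]
tcp_rot: [3.141, 0.001, 0.341]
ft_force: [0.1, -0.0, -0.4]
opening: 0.404
grip_force: 0.0
t: 5.97
eef_pos: [610.9, 326.1, 83.1]
tcp_rot: [3.141, -0.0, 0.341]
ft_force: [-0.1, 0.4, 0.3]
opening: 0.585
grip_force: 0.0
```

View pics/s3.png

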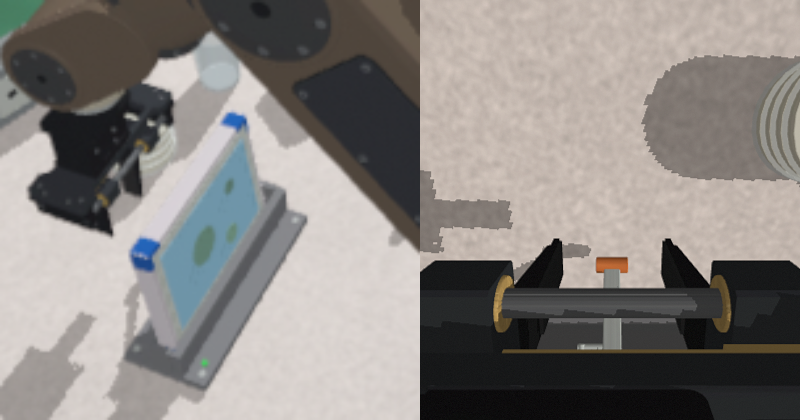

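The foot now hangs free below the fingers at (612,264) in the right panel, so the leg has snapped down. I retreat up and turn for the screen grasp.

```bash
python3 -c "
from h import *
go(501.4,287.5,290,1.913)"
python3 -m handwheel '[[0,0,-40,0,0.6],[0,0,-80,0,0.7],[0,0,-120,0,0.8],[0,0,-160,0,0.8],[0,0,-200,0,0.8]]'
python3 -m handwheel '[[-23,0,0,-0.12,0.8],[-46,0,0,-0.24,0.8],[-69,0,0,-0.36,0.8],[-92,0,0,-0.48,0.8],[-116,0,-7,-0.6,0.8]]'
python3 -m handwheel '[[0,0,0,-0.12,0.8],[0,0,0,-0.24,0.8],[0,0,0,-0.36,0.8],[0,0,0,-0.48,0.8],[0,0,0,-0.6,0.8]]'
python3 -m handwheel '[[0,0,0,-0.12,0.8],[0,0,0,-0.24,0.8],[0,0,0,-0.37,0.8],[0,0,0,-0.37,0.8],[0,0,0,-0.37,0.8]]'
cat > m.py <<'E'
from h import *
n="wrist";c=info(n);p,d=read_camera(n);X=pts(n,d,c)
def comps(mask,name,mn=60):
    k,l,st,ce=cv2.connectedComponentsWithStats(mask.astype(np.uint8))
    for i in range(1,k):
        if st[i,4]>=mn:
            q=X[l==i];print(name,st[i],ce[i].round(1),np.median(q,0).round(1),cv2.minAreaRect(q[:,:2].astype(np.float32)))
h=cv2.cvtColor(p,cv2.COLOR_RGB2HSV);H,S,V=[h[...,i].astype(int) for i in range(3)]
comps((H<18)&(S>150)&(V>100),"orange",20)
comps((d>0)&(X[...,2]>177)&(X[...,2]<192)&(V>60),"top")
cv2.imwrite("pics/w4.png",p[...,::-1])
E
python3 m.py;python3 -c "
from h import *
go(501.4,287.5,290,1.913)"
```

```text
t 6.07 delta tool [-1.16e+02 -1.00e-01 -2.07e+02] n 5.7 turn -1.572
t: 6.48
eef_pos: [610.4, 326.0, 285.0]
tcp_rot: [3.141, -0.0, 0.341]
ft_force: [-0.0, 0.2, 0.2]
opening: 0.782
grip_force: 0.0
t: 6.9
eef_pos: [500.0, 286.8, 288.9]
tcp_rot: [-3.141, 0.002, 0.947]
ft_force: [0.1, -0.3, 0.5]
opening: 0.799
grip_force: 0.0
t: 7.32
eef_pos: [501.4, 287.4, 290.0]
tcp_rot: [3.141, 0.0, 1.547]
ft_force: [-0.8, 0.3, 0.2]
opening: 0.801
grip_force: 0.0
t: 7.73
eef_pos: [501.4, 287.4, 289.9]
tcp_rot: [3.141, 0.0, 1.907]
ft_force: [0.8, -0.9, -0.1]
opening: 0.8
grip_force: 0.0
orange [342 171   8  18  98] [346.3 179. ] [582.1 318.3  32.5] ((581.2640380859375, 316.32110595703125), (10.016693115234375, 23.229248046875), 20.834735870361328)
top [ 283   83   29  205 5412] [296.2 181.6] [503.6 315.8 184.3] ((508.4344177246094, 303.1426086425781), (23.387813568115234, 184.7527618408203), 19.432371139526367)
t 7.78 delta tool [ 0.1 -0.  -0.1] n 0.0 turn -0.006
```

View pics/w4.png

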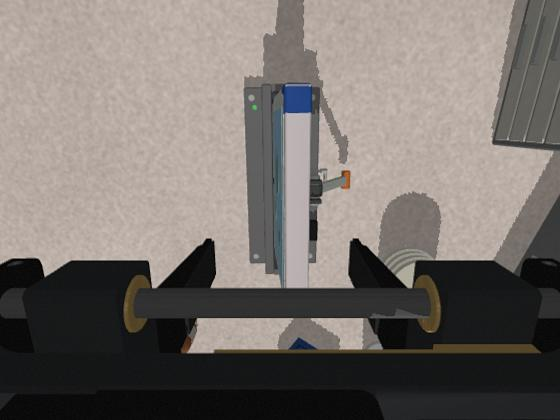

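The wrist view shows the top edge at (296,180) and the foot at (346,179). The foot is 86 mm behind the screen, so it is at the stop, and the screen has rocked back about 12 mm at the top. I grip near upright.

```bash
python3 -c "
from h import *
go(506,288.5,160,1.911)"
python3 -m handwheel '[[0,-5,35,0,0.8],[0,-5,70,0,0.8],[0,-5,105,0,0.8],[0,-5,130,0,0.8],[0,-5,130,0,0.6]]'
python3 -m handwheel '[[0,0,0,0,0],[0,0,0,0,0],[0,0,0,0,0],[0,0,0,0,0],[0,0,0,0,0]]'
python3 -m handwheel '[[0,0,0,0,0],[0,0,0,0,0],[0,0,0,0,0],[0,0,0,0,0],[0,0,0,0,0]]'
```

```text
t 7.78 delta tool [ -0.4   4.6 129.9] n 3.1 turn -0.004
t: 8.2
eef_pos: [494.9, 284.8, 155.4]
tcp_rot: [-3.134, 0.001, 1.907]
ft_force: [0.4, -0.1, -0.1]
opening: 0.767
grip_force: 0.0
t: 8.62
eef_pos: [497.2, 285.9, 161.1]
tcp_rot: [3.139, -0.0, 1.91]
ft_force: [0.7, -0.1, 0.6]
opening: 0.435
grip_force: 0.1
t: 9.03
eef_pos: [497.5, 286.0, 160.2]
tcp_rot: [3.139, 0.0, 1.911]
ft_force: [3.3, 2.0, 3.6]
opening: 0.23
grip_force: 30.0
```

```bash

python3 -m handwheel '[[0,0,-10,0,0],[0,0,-25,0,0],[0,0,-45,0,0],[0,0,-70,0,0],[0,0,-95,0,0]]'
python3 -m handwheel '[[0,0,-20,0,0],[0,0,-35,0,0],[0,0,-45,0,0],[0,0,-50,0,0],[0,0,-50,0,0]]'
python3 - <<'E'
from h import *
go(428,-252,305,1.583)
p,d=read_camera("side");a=p[100:310,100:330];q,d=read_camera("scene");q=q[80:260,240:420]
cv2.imwrite("pics/s5.png",np.hstack([cv2.resize(a,(400,400)),cv2.resize(q,(400,400))])[...,::-1])
E
```

```text
t: 9.45
eef_pos: [495.4, 285.2, 254.4]
tcp_rot: [-3.136, 0.0, 1.911]
ft_force: [0.2, 0.8, -6.2]
opening: 0.227
grip_force: 30.0
t: 9.87
eef_pos: [496.5, 285.6, 304.8]
tcp_rot: [-3.141, 0.0, 1.911]
ft_force: [0.2, 0.4, -7.9]
opening: 0.229
grip_force: 30.0
t 9.87 delta tool [-4.840e+02 -2.439e+02  1.000e-01] n 13.0 turn 0.328
```

View pics/s5.png

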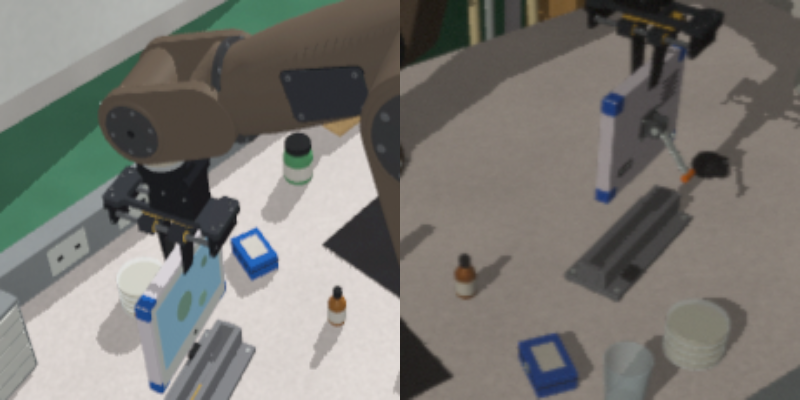

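The screen hangs clear of the dock, at (185,310) left and (635,130) right, with the kickstand out and the foot at (690,175). I carry it to the mat.

```bash

python3 -m handwheel '[[-15,-8,0,0,0],[-40,-20,0,0,0],[-70,-35,0,0,0],[-100,-50,0,0,0],[-130,-65,0,0,0]]'
python3 -m handwheel '[[-30,-15,0,0,0],[-60,-30,0,0,0],[-90,-45,0,0,0],[-120,-60,0,0,0],[-150,-75,0,0,0]]'
python3 -m handwheel '[[-30,-15,0,0.03,0],[-60,-30,0,0.08,0],[-90,-45,0,0.14,0],[-115,-58,0,0.2,0],[-135,-68,0,0.26,0]]'
python3 -c "
from h import *
go(428,-252,305,1.583)"
```

```text
t: 10.38
eef_pos: [477.9, 140.2, 303.5]
tcp_rot: [-3.139, -0.0, 1.912]
ft_force: [1.2, -0.9, -6.1]
opening: 0.23
grip_force: 30.0
t: 10.8
eef_pos: [457.2, -26.3, 303.8]
tcp_rot: [-3.14, -0.001, 1.911]
ft_force: [0.5, -0.0, -7.4]
opening: 0.227
grip_force: 30.0
t: 11.22
eef_pos: [438.1, -176.8, 303.8]
tcp_rot: [-3.14, -0.001, 1.647]
ft_force: [1.4, 0.1, -5.9]
opening: 0.227
grip_force: 30.0
t 11.22 delta tool [-74.2 -15.8  -1.3] n 1.8 turn 0.064
```

```bash

python3 -m handwheel '[[-25,-5,0,0.03,0],[-50,-11,0,0.05,0],[-74,-16,0,0.06,0],[-74,-16,0,0.06,0],[-74,-16,0,0.06,0]]'
python3 -m handwheel '[[0,0,30,0,0],[0,0,60,0,0],[0,0,90,0,0],[0,0,115,0,0],[0,0,130,0,0]]'
python3 -m handwheel '[[0,0,7,0,0],[0,0,9,0,0],[0,0,9,0,0]]'
python3 - <<'E'
from h import *
go(428,-252,160,1.583)
p,d=read_camera("side");c=info("side");X=pts("side",d,c)
a=p[130:290,260:420];q,_=read_camera("wrist")
cv2.imwrite("pics/s6.png",np.hstack([cv2.resize(a,(400,400)),cv2.resize(q,(400,400))])[...,::-1])
E
```

```text
t: 11.63
eef_pos: [428.4, -250.6, 303.5]
tcp_rot: [-3.14, -0.002, 1.589]
ft_force: [-0.1, -0.3, -6.8]
opening: 0.234
grip_force: 30.0
t: 12.05
eef_pos: [428.0, -248.2, 171.9]
tcp_rot: [-3.138, -0.003, 1.592]
ft_force: [1.1, -0.0, -7.0]
opening: 0.231
grip_force: 30.0
t: 12.3
eef_pos: [429.3, -249.6, 165.9]
tcp_rot: [-3.141, -0.0, 1.591]
ft_force: [0.2, 0.9, -5.3]
opening: 0.232
grip_force: 30.0
t 12.30 delta tool [-2.4 -1.3  5.9] n 0.2 turn 0.008
```

View pics/s6.png

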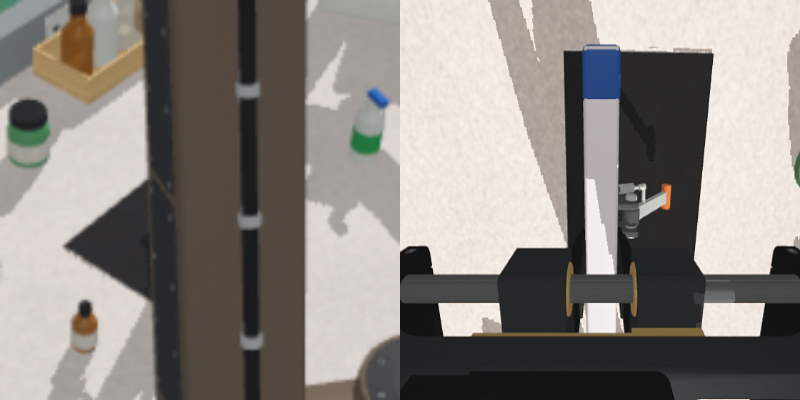

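The side view is blocked by the arm. The wrist view shows the screen over the mat with the foot at (667,196), square to it. I lower to contact.

```bash

python3 -m handwheel '[[-2,0,3,0,0],[-2,0,6,0,0],[-2,0,8,0,0],[-2,0,8,0,0]]'
python3 -m handwheel '[[0,0,1.5,0,0],[0,0,3,0,0],[0,0,3,0,0]]'
python3 -m handwheel '[[0,0,1.5,0,0],[0,0,3,0,0],[0,0,3,0,0]]'
```

```text
t: 12.73
eef_pos: [428.9, -251.9, 157.6]
tcp_rot: [-3.141, -0.0, 1.591]
ft_force: [-0.5, -0.8, -6.8]
opening: 0.232
grip_force: 30.0
t: 12.98
eef_pos: [429.0, -251.9, 154.6]
tcp_rot: [-3.141, -0.0, 1.591]
ft_force: [0.1, -0.3, -7.4]
opening: 0.227
grip_force: 30.0
t: 13.23
eef_pos: [429.4, -252.4, 152.2]
tcp_rot: [3.141, 0.001, 1.591]
ft_force: [-1.4, -2.1, 0.4]
opening: 0.23
grip_force: 30.0
```

```bash

python3 -m handwheel '[[0,0,1,0,0],[0,0,1.5,0,0],[0,0,1.5,0,0]]'
python3 -m handwheel '[[0,3,0,0,0],[0,6,0,0,0],[0,9,0,0,0],[0,12,0,0,0],[0,15,0,0,0]]'
python3 -m handwheel '[[0,0,0,0,0],[0,0,0,0,0]]'
python3 m.py
```

```text
t: 13.48
eef_pos: [429.8, -253.3, 151.5]
tcp_rot: [3.139, 0.003, 1.591]
ft_force: [-2.1, -7.1, 7.8]
opening: 0.227
grip_force: 30.0
t: 13.9
eef_pos: [443.5, -252.2, 151.2]
tcp_rot: [-3.14, 0.001, 1.592]
ft_force: [-7.6, -4.7, 14.6]
opening: 0.242
grip_force: 31.2
t: 14.07
eef_pos: [443.5, -252.2, 151.2]
tcp_rot: [-3.14, 0.001, 1.592]
ft_force: [-7.2, -4.4, 10.5]
opening: 0.243
grip_force: 31.0
orange [354 189  14  27 231] [361.6 200.7] [ 519.  -246.1   23.9] ((490.87646484375, -218.22093200683594), (24.274497985839844, 123.95620727539062), 40.531166076660156)
```

```bash

python3 -m handwheel '[[0,3,0,0,0],[0,6,0,0,0],[0,9,0.5,0,0],[0,12,1,0,0],[0,15,1.5,0,0]]'
python3 -m handwheel '[[0,0,0,0,0],[0,0,0,0,0]]'
python3 m.py
```

```text
t: 14.53
eef_pos: [458.7, -251.8, 150.2]
tcp_rot: [-3.141, 0.001, 1.592]
ft_force: [-7.1, -2.1, 18.2]
opening: 0.26
grip_force: 33.4
t: 14.7
eef_pos: [458.9, -251.8, 150.3]
tcp_rot: [-3.141, 0.002, 1.592]
ft_force: [-5.4, -2.3, 15.1]
opening: 0.262
grip_force: 32.6
orange [338 188  13  26 209] [345.4 199. ] [ 520.2 -246.2   16.5] ((520.1901245117188, -252.23851013183594), (14.023941040039062, 28.529598236083984), 4.5593414306640625)
```

```bash

python3 -m handwheel '[[0,2,0,0,0],[0,4,0,0,0],[0,5,0,0,0],[0,5,0,0,0]]'
python3 m.py; python3 - <<'E'
from h import *
z=read_camera("wrist");c=info("wrist");p,d=z;X=pts("wrist",d,c)
h=cv2.cvtColor(p,cv2.COLOR_RGB2HSV);H,S,V=[h[...,i].astype(int) for i in range(3)]
b=(H>105)&(H<125)&(S>120)&(V>60)&(d<400)&(d>0);q=X[b];print("corner",len(q),q.min(0),q.max(0))
b=(H<18)&(S>150)&(V>100);q=X[b];print("foot pct z",np.percentile(q[:,2],[50,90,98]))
s,_=read_camera("scene")
cv2.imwrite("pics/s7.png",np.hstack([cv2.resize(s[130:330,130:330],(400,400)),cv2.resize(p,(400,400))])[...,::-1])
E
```

```text
t: 15.08
eef_pos: [463.8, -251.6, 150.1]
tcp_rot: [-3.141, 0.001, 1.592]
ft_force: [-5.6, -1.7, 13.6]
opening: 0.268
grip_force: 33.0
orange [333 187  13  27 206] [340.4 198.5] [ 520.6 -246.    14.1] ((520.21923828125, -251.9296417236328), (13.49437141418457, 28.272499084472656), 5.0217461585998535)
corner 2852 [ 416.52247256 -171.42394069    1.65618922] [ 486.33353981 -118.08053613  177.50989395]
foot pct z [14.23088424 15.53448126 16.39040868]
```

View pics/s7.png

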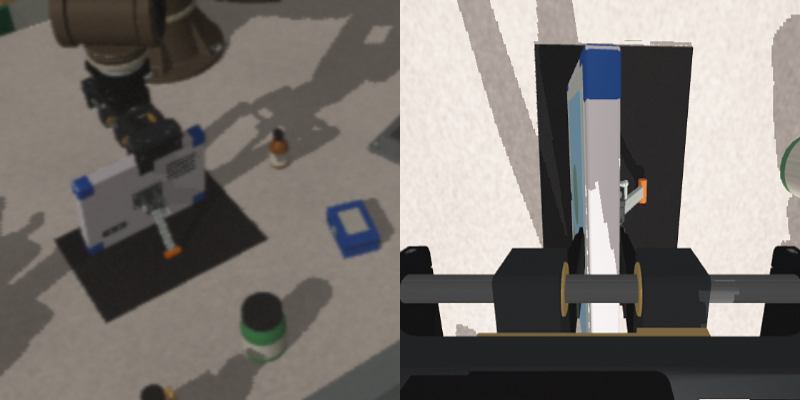

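The scene view shows the screen leaning back on the mat with the foot at (172,252). The wrist view agrees, with the foot at (642,190). I check the lean from the top face.

```bash
cat > l.py <<'E'
from h import *
p,d=read_camera("wrist");c=info("wrist");X=pts("wrist",d,c)
q=X[60:200,236:325].reshape(-1,3)
for nm,lo,hi in(("top",160,190),("face",70,160)):
    k=q[(q[:,2]>lo)&(q[:,2]<hi)]
    if nm=="top": k=k[k[:,0]>np.percentile(k[:,0],15)]; print(np.percentile(k[:,0],[2,98]),np.percentile(k[:,2],[2,98]))
    for _ in range(8):
        m=k.mean(0);n=np.linalg.svd(k-m,full_matrices=False)[2][2];r=abs((k-m)@n)
        if np.percentile(r,98)<1.2: break
        k=k[r<max(1,np.percentile(r,85))]
    print(nm,len(k),n*np.sign(n[2]),"angle from vertical",np.arccos(abs(n[2])), "rms",r.std())
b=X[...,2]; h=cv2.cvtColor(p,cv2.COLOR_RGB2HSV)
m=(h[...,0]<18)&(h[...,1]>150)&(h[...,2]>100)&(d>0);print("foot z",np.percentile(b[m],[50,75,90]))
k=X[(h[...,2]<60)&(d>350)&(abs(b-3)<10)&(X[...,0]>490)];print("mat z",np.median(k[:,2]),len(k))
E
python3 l.py
```

```text
[453.19702592 472.69945677] [170.94446171 176.25817143]
top 5579 [0.20512468 0.00170603 0.97873436] angle from vertical 0.20659834277810063 rms 0.2669935272470095
face 1887 [-0.97910097 -0.0232508   0.20204132] angle from vertical 1.3673545440779804 rms 0.17693693151133152
foot z [14.06780348 14.92420499 15.45935305]
mat z 2.972216536191155 6
```

Both faces give a lean of 0.205 rad. A small nudge seats the foot.

```bash

python3 -m handwheel '[[0,1,0,0,0],[0,1.5,0,0,0],[0,1.5,0,0,0],[0,1.5,0,0,0]]'
python3 -m handwheel '[[0,0,0,0,0],[0,0,0,0,0],[0,0,0,0,0],[0,0,0,0,0],[0,0,0,0,0]]'
python3 l.py; python3 -c "
from h import *
print(state()['qvel'].round(4),state()['ft_force'])"
```

```text
t: 15.62
eef_pos: [464.8, -251.6, 150.0]
tcp_rot: [-3.14, 0.001, 1.592]
ft_force: [-7.8, -2.5, 14.2]
opening: 0.27
grip_force: 33.0
t: 16.03
eef_pos: [464.8, -251.6, 150.0]
tcp_rot: [-3.14, 0.001, 1.592]
ft_force: [-7.6, -3.2, 13.3]
opening: 0.271
grip_force: 33.0
[454.32725014 473.86199568] [170.7458766  176.15450325]
top 5598 [0.21394846 0.00318104 0.97683977] angle from vertical 0.2156394454051219 rms 0.2700855646525261
face 1990 [-0.97765977 -0.02304054  0.20892702] angle from vertical 1.3603186928446283 rms 0.1779678711465282
foot z [13.32208182 14.44616274 14.97096704]
mat z 2.5337059736241656 6
[ 0.0009 -0.0015 -0.0002  0.0007  0.0011  0.0016] [-8.30344237 -2.63506768 13.87692259]
```

The lean is 0.21 rad, the edge and foot are down, the grip reads 33 N and everything is at rest.

```bash
python3 -c "
from cell import job_done
print(job_done())"
```

```text
the job is handed in; nothing more can be done
None
```

I handed the job in at about 16 s, but `job_done()` gave no verdict. The kickstand is down against its stop. The screen stands near the mat's middle on its rear edge and foot, square and facing the robot's side, leaning back about 0.21 rad. It is still gripped at 33 N, and no move came near another object.

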